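Press a lens barrel into its V-rest

ROBOT

A 6-joint arm with a two-finger parallel gripper is mounted at the origin on the work surface. World frame = base frame: x ahead of the robot, y to its left, z up, the work surface at z = 0. Lengths are in m, angles in degrees, forces in N, time in s.
With the tool pointing down it reaches from about 0.375 to 0.9 m from the base axis. Payload 3.1 kg.
Tool frame: the origin (TCP) lies on the centre line of the jaws, within the pads' length; the fingertips stand 25 mm ahead of it and the grasp point (between the pads) lies 6 mm ahead of it; z points along the fingers, y is the line along which they close (so a half turn about z gives the same grasp; the last joint's range is limited). The gripper opens to 87 mm and grips with 3 to 60 N. Pads are 19 mm wide; open, the fingers measure 117 mm over their backs; the gripper's body (75 mm by 190 mm) begins 51 mm behind the grasp point.
Start: joints at [58.642, 30.224, 82.088, -0, 67.689, -10.227], TCP at [0.225, 0.583, 0.248] pointing down, gripper open.
Joint ranges: [-176.69, 176.69], [-43.24, 126.21], [12.49, 139.97], [-82, 262], [0, 151.66], [-163.58, 163.58]. Speed limits (degrees/s): [159.86, 159.86, 180, 180, 180, 180].

INTERFACE

Orientations are given as a 3x3 rotation matrix whose columns are the frame's x, y, z axes.
In Python, from rig import * gives the robot as it stands.
- The arm moves only by the tool step_arm, never from a script. Its argument "steps" is a list of rows, each a list of 7 numbers: the shift along the tool's x, y, z normalised to -1 to 1, where 1 is 0.3 m, then the turn, a rotation vector about the tool's x, y, z normalised to -1 to 1, where 1 is 45 degrees, then the gripper's target within -1 to 1 (shut at 1, half-way at 0, fully open at -1). A call has 1 to 8 rows; each row is the pose to reach, as a shift and turn from the pose commanded when the call began, along the tool's axes at that moment; what a row does not reach only later rows make up. A row lasts 1/12 s, in which the tool goes at most 41.7 mm and 7.16 degrees, less where a joint would pass 70% of its speed; a pose out of reach is approached as far as the arm can. A call with a number of a shift or a turn outside -1 to 1 is refused whole. A call with a gripper value outside its range is refused whole. The fingers move at their own pace and stop on an object; the grip force is fixed at half the most. Time passes only in rows, so rows that repeat a pose let the fingers close. It gives the time, the measured TCP pose, the force, the opening and the grip force at its end, in the units of the state.
- read_state(): the state, without advancing time (a new reading comes with each control period).
- capture(name): name is "scene" or "top" or "wrist"; returns a dict with "image" (480x640x3 uint8, red, green, blue), "vertical_fov" (degrees; the focal length in pixels is half the picture's height over the tangent of half this angle, whatever the lens; pixels are square), "cx", "cy" (the principal point, pixels), "world_from_camera" (4x4, takes a point from camera to world coordinates); the wrist camera has in their place "T_tool_cam" (4x4, takes a point from camera to tool coordinates, whose origin is the TCP and whose axes are the flange's). Camera axes: x right, y down, z forward; pixel columns grow to the right and rows downward; lengths in m; the calibration is good to about 2 mm. A picture is of the moment at which its call begins: read the wrist's pose just before it. There is no depth.
- hand_in(): hands the job in; it is judged then, once.
The state is a dict: "time_s": time; "joint_positions": joint angles; "qvel": joint speeds; "tau": joint torques, N m; "position": TCP position; "tcp_rot": TCP orientation; "force": force on the tool from outside, world axes, zero at the start; "moment": the same for the moment, N m; "opening": opening from 0.0 (shut) to 1.0 (fully open); "grasp_force": force on a finger pad.
Only numpy, scipy, OpenCV 4.12 (cv2) and the standard library are available. Lean on these libraries where they do the work, as an engineer would, in place of code of your own. Each camera call takes 0.05 s, during which the arm holds its last target. There are 200 camera calls.

TASK

Lift the dust cover off the V-rest and set it down flat on the bench, handle up and clear of the rest. Then take the lens barrel from its wooden cradle, lay it gently and centrally along the V-rest so that both V supports carry it, and press it down onto both V faces with about 10 N. Finish while still holding it pressed there; leave the bottle, the slide box and the dish alone, and keep the barrel off the bench.

Things in the scene. Friction and masses are not known exactly. Their poses are not given: they have to be found in the camera images.
- v_rest: Aluminium V-rest fixed to the bench; base plate 150 (x) x 90 (y) x 12 mm, origin at the centre of its underside. Groove along its x. Two V supports at x = -42 and +42 mm, each 22 mm long in x, 76 mm wide in y, flat tops 52 mm above the bench; the 62 mm gap between them is open down to the plate. A fully seated barrel has its axis 51 mm above the bench, at y = 0.
- v_left: The V faces on the +y side (one on each support), rigid part of the V-rest, with its origin and axes. The V is 90 degrees, 44 mm wide at the top, its apex 30 mm above the bench at y = 0.
- v_right: The two V faces on the -y side of the V-rest, rigid part of the V-rest; same origin and axes as the V-rest.
- cover: Loose grey plastic dust cover, 0.12 kg, at the start flat on top of the V supports (underside 52 mm above the bench), hiding the grooves. Plate 112 (x) x 80 (y) x 6 mm; origin at the centre of its underside, z up. From its middle rises a handle bar 50 mm long in x, 14 mm thick in y, from 6 to 42 mm above the underside.
- barrel: Loose lens barrel: dark steel cylinder, 30 mm diameter, 130 mm long, glass face and thin bright rings at each end, ends alike, 0.13 to 0.25 kg. Origin on the axis at mid-length, x along the axis (it may be rolled about it). At the start it lies level in the wooden cradle, axis 38 mm above the bench.
- cradle: Low wooden cradle fixed to the bench: base 120 (x) x 60 (y) x 6 mm, origin at the centre of its underside. Notched supports at x = -45 and +45 mm, 16 mm long in x, 50 mm wide in y, 26 mm high; notch 18 mm wide along x. The barrel lies along its x; 74 mm between the supports are free.
- dropper: Bystander: small upright white bottle, 34 mm in diameter, 75 mm high; origin at the centre of its underside.
- slide_box: Bystander: closed wooden slide box 82 (x) x 102 (y) x 36 mm; origin at the centre of its underside.
- dish: Bystander: flat covered glass dish, 90 mm in diameter, 16 mm high; origin at the centre of its underside.
Not all that is in view belongs to the job. Leave any blue or green look-alike of the cover alone. Several things have the shape of the barrel; the one meant has the colours described above.

How it is judged:
By the outcome, as a careful person would: the job done as asked, in the order asked, and still so for the second after the job is handed in, while the arm keeps its last pose, push and grip.
It also fails if it takes over 61 s, if anything falls off the work surface, if the arm or the gripper's body presses on something with over 40 N, if the wrist force passes 120 N, or if a joint passes its speed limit or range.

## Working session

There is one attempt and no reset: what is moved stays moved. The work goes in short steps, Python scripts to look and compute and a tool call to move; the robot and the scene stay as the last step left them, time stands still between calls to the robot, and variables do not carry over. Pictures are saved under pics/ and viewed, at most 10 in all, crops included, and the job is handed in when it is done.

Besides the shell and the picture viewer there is one more tool, called after "Request:" in YAML: its name, and indented under it one key for each argument. step_arm: Moves the arm, as the interface text tells. Scaled input: -1 to 1 covers 0.3 m each way for a shift and 45 degrees each way for a turn. Its arguments: {"type":"object","properties":{"steps":{"type":"array"}},"required":["steps"]}

```bash
mkdir -p pics; python3 - <<'E'
from rig import *
import cv2,numpy as np
s=read_state();print({k:np.round(v,3).tolist() for k,v in s.items()})
for n in("scene","top"):
    c=capture(n);cv2.imwrite(f"pics/{n}0.png",c["image"][:,:,::-1]);print(n,c["vertical_fov"],c["cx"],c["cy"],np.round(c["world_from_camera"],4).tolist())
    np.save(f"{n}.npy",c,allow_pickle=True)
E
```

```text
{'time_s': 0.0, 'joint_positions': [58.642, 30.28, 82.159, -0.001, 67.689, -10.226], 'qvel': [0.022, -0.006, -0.016, 0.04, -0.01, -0.041], 'tau': [0.001, -44.005, -17.659, 0.063, 0.058, -0.0], 'position': [0.225, 0.582, 0.247], 'tcp_rot': [[-0.933, 0.361, -0.001], [0.361, 0.933, -0.002], [0.0, -0.002, -1.0]], 'force': [-0.011, 0.171, -0.945], 'moment': [0.013, 0.014, -0.045], 'grasp_force': 0.0, 'opening': 1.0}
scene 56.89220923036979 318.9145433302054 246.67561200891606 [[-0.1526, 0.7272, -0.6693, 1.114], [0.9882, 0.1033, -0.1131, 0.0922], [-0.0131, -0.6786, -0.7344, 0.6436], [0.0, 0.0, 0.0, 1.0]]
top 49.78549384790428 328.81923789666564 243.57315236237594 [[-0.0268, -0.9845, 0.1735, 0.3981], [-0.9996, 0.0261, -0.0062, 0.0113], [0.0015, -0.1736, -0.9848, 1.1535], [0.0, 0.0, 0.0, 1.0]]
```

View pics/scene0.png

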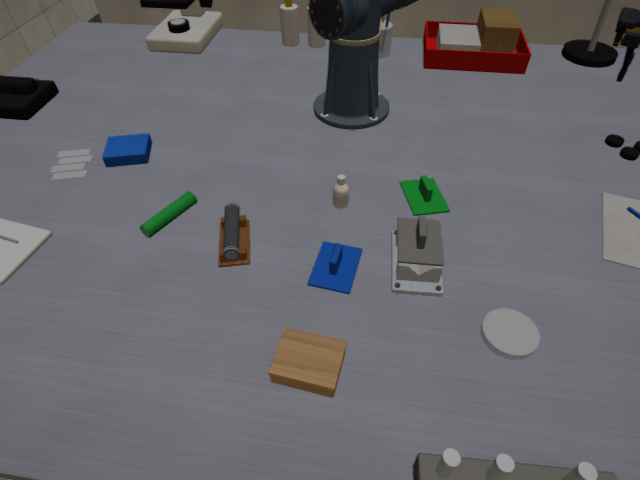

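View pics/top0.png

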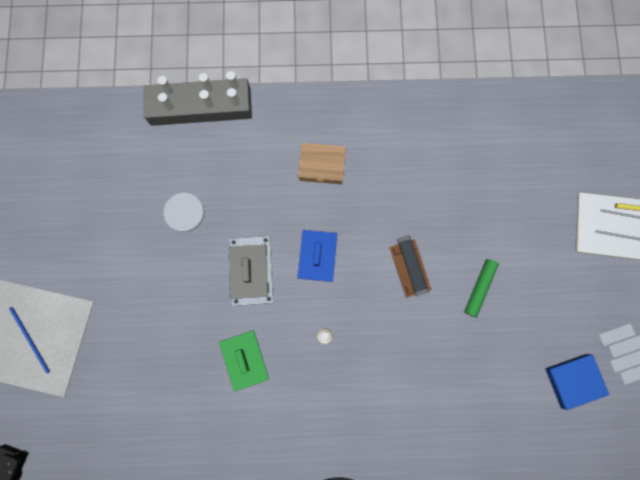

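The scene view shows the V-rest with the grey cover at about (418,250) and the barrel in its cradle at (233,235). In the top view the cover is at (248,271) and its handle at (246,270). The barrel is at (412,265), the white bottle at (324,337), the slide box at (322,163) and the dish at (183,212). The blue cover at (318,255) and the green one at (244,360) are decoys.

```bash
cat >h.py <<'E'
import cv2,numpy as np
def ray(c,u,v,z,T=None):
    T=c["world_from_camera"] if T is None else T
    f=240/np.tan(np.radians(c["vertical_fov"]/2))
    d=T[:3,:3]@np.array([(u-c["cx"])/f,(v-c["cy"])/f,1]);o=T[:3,3]
    return o+d*(z-o[2])/d[2]
def blob(mask,box):
    m=np.zeros_like(mask);x0,y0,x1,y1=box;m[y0:y1,x0:x1]=mask[y0:y1,x0:x1]
    cs,_=cv2.findContours(m,cv2.RETR_EXTERNAL,cv2.CHAIN_APPROX_NONE)
    return max(cs,key=cv2.contourArea)
def rect(c,cnt,z,T=None):
    P=np.array([ray(c,u,v,z,T)[:2] for u,v in cnt[:,0,:]],np.float32)
    (x,y),(w,h),a=cv2.minAreaRect(P*1000)
    if w<h:w,h,a=h,w,a+90
    return np.round([x,y,w,h,(a+90)%180-90],1)
E
python3 - <<'E'
from h import *
c=np.load("top.npy",allow_pickle=True).item();im=c["image"];hsv=cv2.cvtColor(im,cv2.COLOR_RGB2HSV).astype(int)
H,S,V=[hsv[...,i] for i in range(3)]
for p in[(238,285),(246,270),(268,290),(290,200),(412,265),(405,240),(400,270),(322,163),(183,212)]:print(p,im[p[1],p[0]],hsv[p[1],p[0]])
g=im.astype(int)
m=lambda b:b.astype(np.uint8)
print("plate",rect(c,blob(m((V>150)|((S<35))),(215,225,285,315)),.012))
print("cover",rect(c,blob(m((S<40)&(V<135)),(215,225,265,305)),.058))
print("cradle",rect(c,blob(m((H<20)&(S>90)),(375,220,445,310)),.02))
print("barrel",rect(c,blob(m((V<85)&(S<120)),(375,220,445,310)),.038))
print("box",rect(c,blob(m((H<25)&(S>60)),(285,130,360,195)),.036))
for n,u,v,z in[("handle",246,270,.094),("dish",183,212,.016),("drop",324,337,.075),("blue",318,255,.01),("green",244,360,.01)]:print(n,ray(c,u,v,z).round(3))
E
```

```text
(238, 285) [136 137 133] [ 38   7 137]
(246, 270) [131 131 128] [ 30   6 131]
(268, 290) [104 106 108] [105   9 108]
(290, 200) [148 151 165] [115  26 165]
(412, 265) [69 76 83] [105  43  83]
(405, 240) [ 91  96 104] [108  32 104]
(400, 270) [123  86  59] [ 13 133 123]
(322, 163) [180 149 115] [ 16  92 180]
(183, 212) [186 192 202] [109  20 202]
plate [546.9 183.  201.3 155.5  -0.7]
cover [554.1 181.4  90.7  48.7  20.4]
cradle [ 534.2 -155.9  114.4   19.1   15.4]
barrel [ 541.4 -176.   112.5   30.    15.4]
box [780.1  15.8  99.3  87.5  83.5]
handle [0.534 0.177 0.094]
dish [0.68  0.331 0.016]
drop [0.394 0.02  0.075]
blue [0.574 0.029 0.01 ]
green [0.349 0.194 0.01 ]
```

```bash
cat >>h.py <<'E'
def go(x,y,z,yaw=None,s=None):
    """normalised tool-frame shift & z-turn to bring TCP to x,y,z; tool x at world angle yaw"""
    from rig import read_state
    from scipy.spatial.transform import Rotation as Ro
    s=s or read_state();R=np.array(s["tcp_rot"]);p=np.array(s["position"])
    d=R.T@(np.array([x,y,z])-p)
    if yaw is None:w=np.zeros(3)
    else:
        a=np.radians(yaw);X=np.array([np.cos(a),np.sin(a),0]);Z=np.array([0,0,-1.]);Rt=np.stack([X,np.cross(Z,X),Z],1)
        w=Ro.from_matrix(R.T@Rt).as_rotvec(degrees=True)
    print("shift",(d/.3).round(4),"turn",(w/45).round(4),"mm",round(1000*np.linalg.norm(d)),"deg",round(np.linalg.norm(w),1),"J6",s["joint_positions"][5])
E
python3 - <<'E'
from rig import *
from h import *
s=read_state();c=capture("wrist");print(c["T_tool_cam"].round(3).tolist(),c["vertical_fov"],c["cx"],c["cy"])
go(.534,.178,.25,182,s)
E
```

```text
[[-0.0, -0.953, -0.302, 0.083], [1.0, -0.0, 0.0, -0.001], [-0.0, -0.302, 0.953, -0.138], [0.0, 0.0, 0.0, 1.0]] 61.282979543967066 318.6091673924247 238.361871154242
shift [-1.4469 -0.8862 -0.0099] turn [-0.0023 -0.0009 -0.514 ] mm 509 deg 23.1 J6 -10.22704133052896
```

Request:
step_arm:
  steps:
    - [-0.1, -0.06, 0, 0, 0, -0.07, -1]
    - [-0.2, -0.12, 0, 0, 0, -0.14, -1]
    - [-0.3, -0.18, 0, 0, 0, -0.21, -1]
    - [-0.4, -0.24, 0, 0, 0, -0.28, -1]
    - [-0.5, -0.3, 0, 0, 0, -0.36, -1]
    - [-0.61, -0.37, 0, 0, 0, -0.43, -1]
    - [-0.72, -0.44, 0, 0, 0, -0.51, -1]
    - [-0.83, -0.5, 0, 0, 0, -0.51, -1]

```text
time_s: 0.82
position: [0.4037, 0.3513, 0.2474]
tcp_rot: [[-0.999, -0.034, -0.001], [-0.034, 0.999, -0.001], [0.001, -0.001, -1.0]]
force: [1.0, -0.8, -0.5]
opening: 0.998
grasp_force: 0.0
```

```bash
python3 - <<'E'
from rig import *
from h import *
go(.534,.178,.25,182)
E
```

```text
shift [-0.4143 -0.5924 -0.0088] turn [-0.0008 -0.0012 -0.0009] mm 217 deg 0.1 J6 -62.8871294721471
```

Request:
step_arm:
  steps:
    - [-0.07, -0.1, 0, 0, 0, 0, -1]
    - [-0.14, -0.2, 0, 0, 0, 0, -1]
    - [-0.21, -0.3, 0, 0, 0, 0, -1]
    - [-0.28, -0.4, 0, 0, 0, 0, -1]
    - [-0.35, -0.5, 0, 0, 0, 0, -1]
    - [-0.414, -0.592, 0, 0, 0, 0, -1]
    - [-0.414, -0.592, 0, 0, 0, 0, -1]

```text
time_s: 1.4
position: [0.5378, 0.1748, 0.2476]
tcp_rot: [[-1.0, -0.026, 0.004], [-0.026, 1.0, -0.002], [-0.004, -0.002, -1.0]]
force: [0.8, -0.1, -0.2]
opening: 0.997
grasp_force: 0.0
```

```bash
cat >>h.py <<'E'
def wrist(name):
    from rig import read_state,capture
    s=read_state();c=capture("wrist");T=np.eye(4);T[:3,:3]=s["tcp_rot"];T[:3,3]=s["position"]
    c["world_from_camera"]=T@c["T_tool_cam"];np.save(name+".npy",c,allow_pickle=True)
    cv2.imwrite(f"pics/{name}.png",c["image"][:,:,::-1]);return s,c
E
python3 - <<'E'
from h import *
s,c=wrist("w1");print(s["position"],s["force"])
E
```

```text
[0.53778659 0.17482867 0.2475707 ] [ 0.82813767 -0.05403458 -0.21067924]
```

View pics/w1.png

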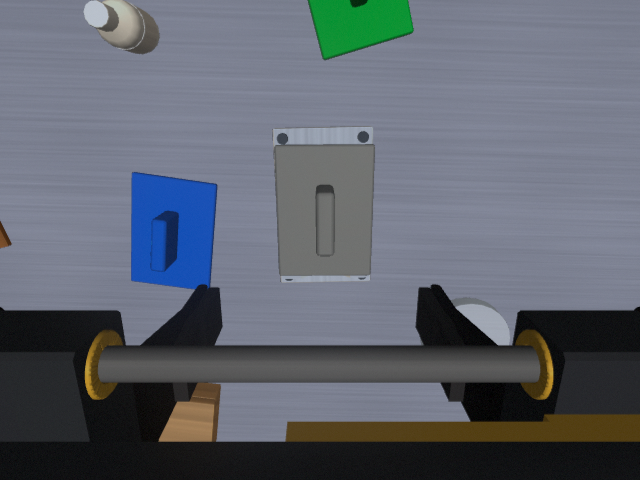

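The wrist view shows the cover plate with corners at about (274,145), (375,145), (371,276) and (280,276). The handle top runs from (325,193) to (325,255), with the aluminium base showing at both ends.

```bash
python3 - <<'E'
from h import *
c=np.load("w1.npy",allow_pickle=True).item()
im=c["image"].astype(int)
m=((im[...,2]<=im[...,0]+2)&(im[...,0]<170)).astype(np.uint8)
for n,z,b in(("cover",.058,(255,142,390,278)),):
    cnt=blob(m,b);print(n,rect(c,cnt,z),cv2.boundingRect(cnt))
for n,z,q in(("cov",.058,[(274,145),(375,145),(371,276),(280,276)]),("handle",.094,[(317,193),(334,193),(334,255),(317,255)]),("base",.012,[(273,127),(373,126.5),(370,281),(281,282)])):
    P=np.array([ray(c,u,v,z) for u,v in q]);print(n,P.mean(0).round(4),"len",np.linalg.norm(P[0]-P[3]).round(3),np.linalg.norm(P[0]-P[1]).round(3),"yaw",[np.degrees(np.arctan2(*(P[a]-P[b])[[1,0]])).round(2) for a,b in((3,0),(2,1))])
E
```

```text
cover [537.2 178.2 112.7  80.    2.1] (273, 144, 102, 133)
cov [0.5372 0.1791 0.058 ] len 0.112 0.08 yaw [np.float64(2.26), np.float64(2.16)]
handle [0.5364 0.179  0.094 ] len 0.048 0.012 yaw [np.float64(1.44), np.float64(2.17)]
base [0.5441 0.1792 0.012 ] len 0.15 0.089 yaw [np.float64(2.59), np.float64(2.71)]
```

```bash
python3 - <<'E'
from h import *
go(.5368,.1787,.088,182.1)
E
```

```text
shift [-0.0044  0.0057  0.531 ] turn [-0.0004  0.0012 -0.0126] mm 159 deg 0.6 J6 -84.56559973238977
```

Request:
step_arm:
  steps:
    - [-0.004, 0.006, 0.1, 0, 0, -0.013, -1]
    - [-0.004, 0.006, 0.2, 0, 0, -0.013, -1]
    - [-0.004, 0.006, 0.3, 0, 0, -0.013, -1]
    - [-0.004, 0.006, 0.38, 0, 0, -0.013, -1]
    - [-0.004, 0.006, 0.45, 0, 0, -0.013, -1]
    - [-0.004, 0.006, 0.5, 0, 0, -0.013, -1]
    - [-0.004, 0.006, 0.531, 0, 0, -0.013, -1]
    - [-0.004, 0.006, 0.531, 0, 0, -0.013, -1]

```text
time_s: 2.12
position: [0.5323, 0.1822, 0.0863]
tcp_rot: [[-0.999, -0.043, -0.005], [-0.043, 0.999, -0.0], [0.005, -0.0, -1.0]]
force: [-0.1, 1.1, -0.1]
opening: 0.998
grasp_force: 0.0
```

```bash
python3 - <<'E'
from h import *
go(.5368,.1787,.088,182.1)
E
```

```text
shift [-0.0146 -0.0121 -0.0059] turn [-0.0003 -0.0063  0.0079] mm 6 deg 0.5 J6 -84.96289114273257
```

Request:
step_arm:
  steps:
    - [-0.0146, -0.012, -0.006, 0, 0, 0.008, -1]
    - [-0.0146, -0.012, -0.006, 0, 0, 0.008, -1]
    - [-0.0146, -0.012, -0.006, 0, 0, 0.008, -1]

```text
time_s: 2.37
position: [0.5404, 0.1782, 0.0915]
tcp_rot: [[-0.999, -0.035, 0.003], [-0.035, 0.999, 0.0], [-0.003, 0.0, -1.0]]
force: [-0.1, 0.1, 0.8]
opening: 1.002
grasp_force: 0.0
```

Request:
step_arm:
  steps:
    - [0, 0, 0, 0, 0, 0, 0.9]
    - [0, 0, 0, 0, 0, 0, 0.9]
    - [0, 0, 0, 0, 0, 0, 0.9]
    - [0, 0, 0, 0, 0, 0, 0.9]
    - [0, 0, 0, 0, 0, 0, 0.9]
    - [0, 0, 0, 0, 0, 0, 0.9]
    - [0, 0, 0, 0, 0, 0, 0.9]
    - [0, 0, 0, 0, 0, 0, 0.9]

```text
time_s: 3.03
position: [0.5388, 0.1781, 0.09]
tcp_rot: [[-0.999, -0.036, -0.0], [-0.036, 0.999, -0.0], [0.0, -0.0, -1.0]]
force: [-0.3, -0.8, 0.8]
opening: 0.477
grasp_force: 0.0
```

Request:
step_arm:
  steps:
    - [0, 0, 0, 0, 0, 0, 1]
    - [0, 0, 0, 0, 0, 0, 1]
    - [0, 0, 0, 0, 0, 0, 1]
    - [0, 0, 0, 0, 0, 0, 1]
    - [0, 0, 0, 0, 0, 0, 1]
    - [0, 0, 0, 0, 0, 0, 1]
    - [0, 0, 0, 0, 0, 0, 1]

```text
time_s: 3.62
position: [0.5389, 0.1782, 0.09]
tcp_rot: [[-0.999, -0.036, -0.0], [-0.036, 0.999, 0.0], [0.0, 0.0, -1.0]]
force: [-0.4, 0.2, -0.2]
opening: 0.159
grasp_force: 30.0
```

Request:
step_arm:
  steps:
    - [0, 0, -0.03, 0, 0, 0, 1]
    - [0, 0, -0.1, 0, 0, 0, 1]
    - [0, 0, -0.18, 0, 0, 0, 1]
    - [-0.05, 0, -0.2, 0, 0, 0, 1]
    - [-0.15, 0, -0.2, 0, 0, 0, 1]
    - [-0.27, 0, -0.2, 0, 0, 0, 1]
    - [-0.38, 0, -0.2, 0, 0, 0, 1]
    - [-0.48, 0, -0.2, 0, 0, 0, 1]

```text
time_s: 4.28
position: [0.6846, 0.1832, 0.1511]
tcp_rot: [[-0.999, -0.036, 0.001], [-0.036, 0.999, -0.0], [-0.001, -0.0, -1.0]]
force: [1.3, -0.2, -0.9]
opening: 0.162
grasp_force: 30.0
```

Request:
step_arm:
  steps:
    - [-0.06, 0, 0, 0, 0, 0, 1]
    - [-0.1, 0, 0, 0, 0, 0, 1]
    - [-0.1, 0, 0, 0, 0, 0, 1]
    - [-0.1, 0, 0.1, 0, 0, 0, 1]
    - [-0.1, 0, 0.2, 0, 0, 0, 1]
    - [-0.1, 0, 0.28, 0, 0, 0, 1]
    - [-0.1, 0, 0.32, 0, 0, 0, 1]
    - [-0.1, 0, 0.32, 0, 0, 0, 1]

```text
time_s: 4.95
position: [0.709, 0.1841, 0.0503]
tcp_rot: [[-0.999, -0.036, -0.009], [-0.036, 0.999, -0.001], [0.009, -0.001, -1.0]]
force: [-0.6, -0.1, -0.5]
opening: 0.161
grasp_force: 30.0
```

Request:
step_arm:
  steps:
    - [0, 0, 0, 0, 0, 0, 1]
    - [0, 0, 0, 0, 0, 0, 1]
    - [0, 0, 0, 0, 0, 0, 1]

```text
time_s: 5.2
position: [0.7143, 0.1846, 0.0566]
tcp_rot: [[-0.999, -0.036, 0.004], [-0.036, 0.999, 0.0], [-0.004, 0.0, -1.0]]
force: [0.2, 0.1, -0.7]
opening: 0.159
grasp_force: 30.0
```

Request:
step_arm:
  steps:
    - [0, 0, 0.01, 0, 0, 0, 1]
    - [0, 0, 0.02, 0, 0, 0, 1]
    - [0, 0, 0.028, 0, 0, 0, 1]
    - [0, 0, 0.036, 0, 0, 0, 1]
    - [0, 0, 0.042, 0, 0, 0, 1]
    - [0, 0, 0.047, 0, 0, 0, 1]
    - [0, 0, 0.05, 0, 0, 0, 1]
    - [0, 0, 0.05, 0, 0, 0, 1]

```text
time_s: 5.87
position: [0.7126, 0.1843, 0.0386]
tcp_rot: [[-0.999, -0.036, -0.001], [-0.036, 0.999, -0.0], [0.001, -0.0, -1.0]]
force: [-0.3, 1.0, -0.7]
opening: 0.158
grasp_force: 30.0
```

Request:
step_arm:
  steps:
    - [0, 0, 0.0, 0, 0, 0, 1]
    - [0, 0, 0.0, 0, 0, 0, 1]

```text
time_s: 6.03
position: [0.7129, 0.1844, 0.0391]
tcp_rot: [[-0.999, -0.036, 0.0], [-0.036, 0.999, 0.0], [-0.0, -0.0, -1.0]]
force: [-0.4, -0.9, -0.8]
opening: 0.157
grasp_force: 30.0
```

Lower it slightly more until it touches.

Request:
step_arm:
  steps:
    - [0, 0, 0.002, 0, 0, 0, 1]
    - [0, 0, 0.004, 0, 0, 0, 1]
    - [0, 0, 0.005, 0, 0, 0, 1]
    - [0, 0, 0.005, 0, 0, 0, 1]

```text
time_s: 6.37
position: [0.713, 0.1844, 0.0381]
tcp_rot: [[-0.999, -0.036, 0.001], [-0.036, 0.999, 0.0], [-0.001, -0.0, -1.0]]
force: [-0.9, -0.8, 1.6]
opening: 0.16
grasp_force: 30.0
```

Request:
step_arm:
  steps:
    - [0, 0, 0, 0, 0, 0, 0.3]
    - [0, 0, 0, 0, 0, 0, 0.3]
    - [0, 0, 0, 0, 0, 0, 0.3]
    - [0, 0, 0, 0, 0, 0, 0.3]
    - [0, 0, 0, 0, 0, 0, 0.3]
    - [0, 0, 0, 0, 0, 0, 0.3]

```text
time_s: 6.87
position: [0.7128, 0.1844, 0.0374]
tcp_rot: [[-0.999, -0.036, -0.0], [-0.036, 0.999, -0.0], [0.0, -0.0, -1.0]]
force: [0.4, -0.5, 0.1]
opening: 0.345
grasp_force: 0.0
```

Request:
step_arm:
  steps:
    - [0, 0, -0.05, 0, 0, 0, 0.3]
    - [0, 0, -0.15, 0, 0, 0, 0.3]
    - [0, 0, -0.28, 0, 0, 0, 0.0]
    - [0, 0, -0.4, 0, 0, 0, -0.5]
    - [0, 0, -0.5, 0, 0, 0, -1]
    - [0, 0, -0.6, 0, 0, 0, -1]
    - [0, 0, -0.68, 0, 0, 0, -1]
    - [0, 0, -0.7, 0, 0, 0, -1]

```text
time_s: 7.53
position: [0.7153, 0.1847, 0.255]
tcp_rot: [[-0.999, -0.036, 0.011], [-0.036, 0.999, 0.001], [-0.011, 0.001, -1.0]]
force: [1.1, -0.2, 0.2]
opening: 0.717
grasp_force: 0.0
```

```bash
python3 - <<'E'
from h import *
go(.545,-.17,.25,195)
E
```

```text
shift [ 0.6098 -1.1614  0.009 ] turn [-0.0007  0.0145 -0.2877] mm 394 deg 13.0 J6 -86.2144407012574
```

Request:
step_arm:
  steps:
    - [0.05, -0.1, 0, 0, 0, -0.03, -1]
    - [0.1, -0.21, 0, 0, 0, -0.07, -1]
    - [0.16, -0.32, 0, 0, 0, -0.11, -1]
    - [0.22, -0.43, 0, 0, 0, -0.15, -1]
    - [0.28, -0.54, 0, 0, 0, -0.19, -1]
    - [0.34, -0.65, 0, 0, 0, -0.23, -1]
    - [0.4, -0.76, 0, 0, 0, -0.27, -1]
    - [0.45, -0.86, 0, 0, 0, -0.288, -1]

```text
time_s: 8.2
position: [0.585, -0.0798, 0.247]
tcp_rot: [[-0.966, -0.26, -0.002], [-0.26, 0.966, 0.0], [0.002, 0.001, -1.0]]
force: [0.2, -0.2, 0.2]
opening: 1.002
grasp_force: 0.0
```

```bash
python3 - <<'E'
from h import *
go(.545,-.17,.25,195)
E
```

```text
shift [ 0.2069 -0.2557 -0.0098] turn [ 0.0009 -0.0022  0.0014] mm 99 deg 0.1 J6 -123.64582716911993
```

Request:
step_arm:
  steps:
    - [0.07, -0.08, 0, 0, 0, 0, -1]
    - [0.14, -0.16, 0, 0, 0, 0, -1]
    - [0.19, -0.23, 0, 0, 0, 0, -1]
    - [0.2, -0.25, 0, 0, 0, 0, -1]
    - [0.2, -0.25, 0, 0, 0, 0, -1]
    - [0.2, -0.25, 0, 0, 0, 0, -1]
    - [0.2, -0.25, 0, 0, 0, 0, -1]

```text
time_s: 8.78
position: [0.5487, -0.165, 0.2473]
tcp_rot: [[-0.966, -0.26, -0.0], [-0.26, 0.966, 0.001], [0.0, 0.001, -1.0]]
force: [-0.2, -0.6, 0.1]
opening: 0.999
grasp_force: 0.0
```

```bash
python3 - <<'E'
from h import *
s,c=wrist("w2");print(s["position"],s["qvel"].round(2))
E
```

```text
[ 0.54873782 -0.1650052   0.24729581] [ 0.75 -0.   -0.1  -0.19 -0.02 -0.16]
```

View pics/w2.png

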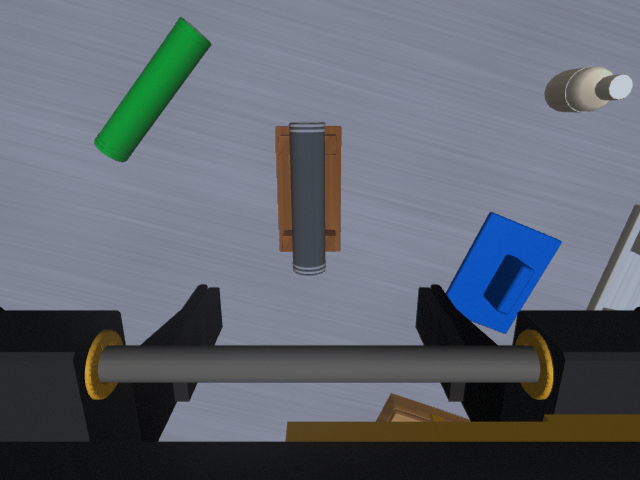

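The wrist view shows the barrel in its cradle. Its end edges are at about rows 122.5 and 275, its centre columns at about 307.5 (upper end) and 309.5 (lower end), and the cradle base spans (276–341, 126–251).

```bash
python3 - <<'E'
from h import *
c=np.load("w2.npy",allow_pickle=True).item()
im=c["image"].astype(int)
# silhouette edges at rows between supports via brown/grey difference
d=im[...,0]-im[...,2]
for v in(140,160,180,200,220,240,262):
    r=np.where((im[v,270:350].max(1)<95)|((d[v,270:350]<8)&(im[v,270:350].max(1)<130)))[0]+270;print(v,r.min(),r.max(),len(r))
a=(ray(c,307.5,122.5,.05),ray(c,309.5,275,.05));print(a[0].round(4),a[1].round(4),"mid",((a[0]+a[1])/2).round(4),"len",np.linalg.norm(a[1]-a[0]).round(4),"yaw",np.degrees(np.arctan2(*(a[1]-a[0])[[1,0]])))
P=np.array([ray(c,u,v,.006) for u,v in[(276,126.5),(341,126),(340,251),(280,251.5)]]);print("cradle",P.mean(0).round(4),np.degrees(np.arctan2(*((P[2]+P[3])-(P[0]+P[1]))[[1,0]])))
E
```

```text
140 278 341 38
160 290 324 35
180 291 324 34
200 277 324 35
220 292 324 33
240 292 340 35
262 292 325 34
[ 0.4794 -0.1932  0.05  ] [ 0.6058 -0.1584  0.05  ] mid [ 0.5426 -0.1758  0.05  ] len 0.1311 yaw 15.36325590804668
cradle [ 0.5415 -0.1764  0.006 ] 15.337375947229312
```

```bash
python3 - <<'E'
from h import *
go(.5426,-.1756,.044,195.4)
E
```

```text
shift [ 0.0295 -0.0298  0.6778] turn [ 0.001  -0.0001 -0.0067] mm 204 deg 0.3 J6 -133.0097275406335
```

Request:
step_arm:
  steps:
    - [0.02, -0.02, 0.08, 0, 0, -0.007, -1]
    - [0.02, -0.02, 0.18, 0, 0, -0.007, -1]
    - [0.02, -0.02, 0.28, 0, 0, -0.007, -1]
    - [0.02, -0.02, 0.38, 0, 0, -0.007, -1]
    - [0.02, -0.02, 0.45, 0, 0, -0.007, -1]
    - [0.02, -0.02, 0.48, 0, 0, -0.007, -1]
    - [0.02, -0.02, 0.48, 0, 0, -0.007, -1]
    - [0.02, -0.02, 0.48, 0, 0, -0.007, -1]

```text
time_s: 9.5
position: [0.5449, -0.173, 0.1037]
tcp_rot: [[-0.964, -0.265, 0.0], [-0.265, 0.964, -0.0], [-0.0, -0.0, -1.0]]
force: [0.2, 0.4, 0.3]
opening: 0.999
grasp_force: 0.0
```

```bash
python3 - <<'E'
from h import *
go(.5426,-.1756,.044,195.4)
E
```

```text
shift [ 0.0097 -0.0063  0.1991] turn [-0.0001  0.0002 -0.0002] mm 60 deg 0.0 J6 -134.20644119879367
```

Request:
step_arm:
  steps:
    - [0.01, -0.006, 0.04, 0, 0, 0, -1]
    - [0.01, -0.006, 0.1, 0, 0, 0, -1]
    - [0.01, -0.006, 0.15, 0, 0, 0, -1]
    - [0.01, -0.006, 0.18, 0, 0, 0, -1]
    - [0.01, -0.006, 0.199, 0, 0, 0, -1]
    - [0.01, -0.006, 0.199, 0, 0, 0, -1]
    - [0.01, -0.006, 0.199, 0, 0, 0, -1]
    - [0.01, -0.006, 0.199, 0, 0, 0, -1]

```text
time_s: 10.17
position: [0.5426, -0.1765, 0.0448]
tcp_rot: [[-0.964, -0.264, 0.002], [-0.264, 0.964, -0.001], [-0.001, -0.001, -1.0]]
force: [0.4, 0.5, -0.5]
opening: 0.999
grasp_force: 0.0
```

Request:
step_arm:
  steps:
    - [0, 0, 0, 0, 0, 0, 0]
    - [0, 0, 0, 0, 0, 0, 0.3]
    - [0, 0, 0, 0, 0, 0, 0.3]
    - [0, 0, 0, 0, 0, 0, 0.3]
    - [0, 0, 0, 0, 0, 0, 1]
    - [0, 0, 0, 0, 0, 0, 1]
    - [0, 0, 0, 0, 0, 0, 1]
    - [0, 0, 0, 0, 0, 0, 1]

```text
time_s: 10.83
position: [0.5418, -0.1762, 0.0438]
tcp_rot: [[-0.964, -0.264, -0.0], [-0.264, 0.964, 0.0], [0.0, 0.0, -1.0]]
force: [0.3, 0.6, -0.2]
opening: 0.482
grasp_force: 0.0
```

Request:
step_arm:
  steps:
    - [0, 0, 0, 0, 0, 0, 1]
    - [0, 0, 0, 0, 0, 0, 1]
    - [0, 0, 0, 0, 0, 0, 1]
    - [0, 0, 0, 0, 0, 0, 1]
    - [0, 0, 0, 0, 0, 0, 1]

```text
time_s: 11.25
position: [0.5419, -0.1763, 0.0438]
tcp_rot: [[-0.964, -0.264, 0.0], [-0.264, 0.964, -0.0], [-0.0, -0.0, -1.0]]
force: [-0.7, -0.2, -0.8]
opening: 0.334
grasp_force: 30.0
```

Request:
step_arm:
  steps:
    - [0, 0, -0.02, 0, 0, 0, 1]
    - [0, 0, -0.07, 0, 0, 0, 1]
    - [0, 0, -0.15, 0, 0, 0, 1]
    - [0, 0, -0.25, 0, 0, 0, 1]
    - [0, 0, -0.36, 0, 0, 0, 1]
    - [0, 0, -0.47, 0, 0, 0, 1]
    - [0, 0, -0.53, 0, 0, 0, 1]
    - [0, 0, -0.55, 0, 0, 0, 1]

```text
time_s: 11.92
position: [0.5434, -0.1768, 0.2128]
tcp_rot: [[-0.964, -0.264, 0.006], [-0.264, 0.964, -0.003], [-0.005, -0.005, -1.0]]
force: [1.2, 0.6, -0.7]
opening: 0.337
grasp_force: 30.0
```

```bash
python3 - <<'E'
from h import *
go(.5441,.1792,.21,182.6)
E
```

```text
shift [-0.3159  1.1439  0.0055] turn [-0.0054  0.0072  0.2829] mm 356 deg 12.7 J6 -134.56033571369196
```

Request:
step_arm:
  steps:
    - [-0.02, 0.07, 0, 0, 0, 0.02, 1]
    - [-0.06, 0.19, 0, 0, 0, 0.06, 1]
    - [-0.1, 0.32, 0, 0, 0, 0.1, 1]
    - [-0.14, 0.45, 0, 0, 0, 0.14, 1]
    - [-0.18, 0.58, 0, 0, 0, 0.18, 1]
    - [-0.21, 0.71, 0, 0, 0, 0.21, 1]
    - [-0.24, 0.84, 0, 0, 0, 0.25, 1]
    - [-0.27, 0.96, 0, 0, 0, 0.283, 1]

```text
time_s: 12.58
position: [0.5422, 0.1253, 0.2076]
tcp_rot: [[-0.999, -0.044, -0.003], [-0.044, 0.999, 0.0], [0.003, 0.0, -1.0]]
force: [0.6, -0.0, -0.4]
opening: 0.337
grasp_force: 30.0
```

```bash
python3 - <<'E'
from h import *
go(.5441,.1792,.21,182.6)
E
```

```text
shift [-0.0143  0.1793 -0.008 ] turn [ 0.0005 -0.0043 -0.0019] mm 54 deg 0.2 J6 -91.03282710243856
```

Request:
step_arm:
  steps:
    - [0, 0.08, 0, 0, 0, 0, 1]
    - [-0.01, 0.15, 0, 0, 0, 0, 1]
    - [-0.01, 0.18, 0, 0, 0, 0, 1]
    - [-0.01, 0.18, 0, 0, 0, 0, 1]
    - [-0.01, 0.18, 0, 0, 0, 0, 1]
    - [-0.01, 0.18, 0, 0, 0, 0, 1]
    - [-0.01, 0.18, 0, 0, 0, 0, 1]
    - [-0.01, 0.18, 0, 0, 0, 0, 1]

```text
time_s: 13.25
position: [0.5446, 0.1757, 0.2088]
tcp_rot: [[-0.999, -0.043, -0.0], [-0.043, 0.999, -0.0], [0.0, -0.0, -1.0]]
force: [0.4, 0.5, -2.1]
opening: 0.334
grasp_force: 30.0
```

```bash
python3 - <<'E'
from h import *
s,c=wrist("w3");print(s["position"],s["qvel"].round(2))
go(.5441,.1792,.21,182.6,s)
E
```

```text
[0.5446086  0.17573202 0.20878263] [ 0.3  -0.09 -0.12  0.1  -0.03  0.12]
shift [ 0.0012  0.0116 -0.0041] turn [-0.0003 -0.0004 -0.0028] mm 4 deg 0.1 J6 -85.76036864292978
```

View pics/w3.png

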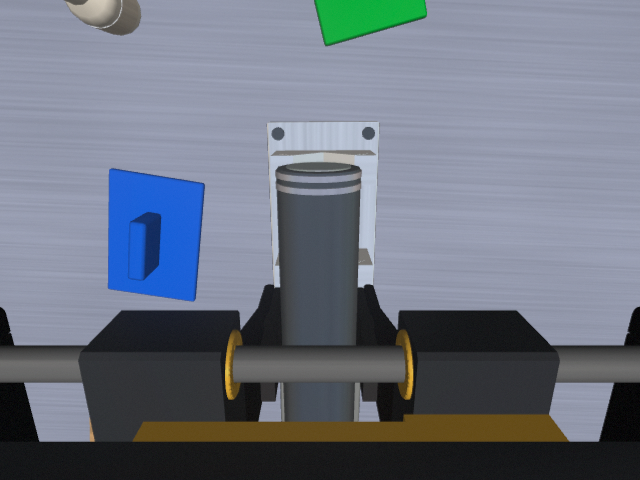

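The barrel is held with its near end at (319,180), and the rest below is uncovered. The base-plate edges are at columns 267–379 in row 123.

```bash
python3 - <<'E'
from h import *
c=np.load("w3.npy",allow_pickle=True).item()
g=cv2.GaussianBlur(c["image"],(1,5),0).astype(float)
sat=g[...,2]-g[...,0]
M=[]
for v in range(126,150,4):
    l=sat[v,255:285];r=sat[v,365:395]
    gl=np.abs(np.diff(g[v,258:280].sum(1)));gr=np.abs(np.diff(g[v,368:390].sum(1)))
    u=(258.5+gl.argmax(),368.5+gr.argmax());P=[ray(c,q+.0,v,.012) for q in u];M.append((P[0]+P[1])/2);print(v,u,M[-1].round(4),np.linalg.norm(P[0]-P[1]).round(4))
for v in range(100,135):pass
e=np.abs(np.diff(g[110:135,300:350].sum((1,2))));print("end row",110.5+e.argmax(),ray(c,323,110.5+e.argmax(),.012).round(4))
m=np.mean(M,0)
for y in(2.1,2.6):
  t=np.radians(y);print(m+ (0.5441-m[0])*np.array([1,np.tan(t),0]))
# barrel: end at axis
a=ray(c,319,172,np.array(c["world_from_camera"])[2,3]*0+.2088-.006+.008);print("barrel end",a.round(4))
E
```

```text
126 (np.float64(266.5), np.float64(378.5)) [0.473  0.1751 0.012 ] 0.0893
130 (np.float64(271.5), np.float64(378.5)) [0.476  0.1772 0.012 ] 0.0855
134 (np.float64(271.5), np.float64(374.5)) [0.4792 0.1758 0.012 ] 0.0826
138 (np.float64(267.5), np.float64(372.5)) [0.4824 0.1735 0.012 ] 0.0844
142 (np.float64(267.5), np.float64(377.5)) [0.4855 0.1757 0.012 ] 0.0887
146 (np.float64(267.5), np.float64(377.5)) [0.4886 0.1758 0.012 ] 0.089
end row 121.5 [0.4696 0.1754 0.012 ]
[0.5441     0.17785403 0.012     ]
[0.5441     0.17840749 0.012     ]
barrel end [0.4808 0.1725 0.2108]
```

```bash
python3 - <<'E'
from h import *
go(.5443,.1786,.09,182.5)
E
```

```text
shift [0.0007 0.0092 0.3962] turn [-0.0002 -0.0002 -0.0005] mm 119 deg 0.0 J6 -85.7559393083081
```

Request:
step_arm:
  steps:
    - [0, 0.006, 0.04, 0, 0, 0, 1]
    - [0, 0.006, 0.12, 0, 0, 0, 1]
    - [0, 0.006, 0.2, 0, 0, 0, 1]
    - [0, 0.006, 0.28, 0, 0, 0, 1]
    - [0, 0.006, 0.34, 0, 0, 0, 1]
    - [0, 0.006, 0.38, 0, 0, 0, 1]
    - [0, 0.006, 0.395, 0, 0, 0, 1]
    - [0, 0.006, 0.395, 0, 0, 0, 1]

```text
time_s: 13.97
position: [0.5439, 0.1782, 0.0893]
tcp_rot: [[-0.999, -0.044, -0.002], [-0.044, 0.999, -0.0], [0.002, -0.0, -1.0]]
force: [0.5, -0.2, -0.9]
opening: 0.337
grasp_force: 30.0
```

Request:
step_arm:
  steps:
    - [0, 0, 0, 0, 0, 0, 1]
    - [0, 0, 0, 0, 0, 0, 1]
    - [0, 0, 0, 0, 0, 0, 1]

```text
time_s: 14.22
position: [0.5452, 0.1789, 0.0915]
tcp_rot: [[-0.999, -0.045, 0.002], [-0.045, 0.999, 0.0], [-0.002, 0.0, -1.0]]
force: [0.1, 0.8, -1.2]
opening: 0.338
grasp_force: 30.0
```

```bash
python3 - <<'E'
from h import *
from rig import read_state
go(.5443,.1786,.062,182.5)
s=read_state();print(s["position"],s["force"],s["moment"])
E
```

```text
shift [ 0.0034 -0.0009  0.0984] turn [0.0002 0.003  0.0017] mm 30 deg 0.2 J6 -85.5629697235322
[0.54523954 0.17890562 0.09151394] [ 0.08163239  0.78310379 -1.16274701] [ 0.07441242 -0.02214681  0.0187    ]
```

Request:
step_arm:
  steps:
    - [0.002, 0, 0.015, 0, 0, 0, 1]
    - [0.002, 0, 0.03, 0, 0, 0, 1]
    - [0.002, 0, 0.045, 0, 0, 0, 1]
    - [0.002, 0, 0.06, 0, 0, 0, 1]
    - [0.002, 0, 0.072, 0, 0, 0, 1]
    - [0.002, 0, 0.082, 0, 0, 0, 1]
    - [0.002, 0, 0.088, 0, 0, 0, 1]
    - [0.002, 0, 0.09, 0, 0, 0, 1]

```text
time_s: 14.88
position: [0.5436, 0.1788, 0.0628]
tcp_rot: [[-0.999, -0.045, -0.001], [-0.045, 0.999, -0.0], [0.001, -0.0, -1.0]]
force: [-0.3, 0.2, -1.6]
opening: 0.337
grasp_force: 30.0
```

Request:
step_arm:
  steps:
    - [0, 0, 0, 0, 0, 0, 1]
    - [0, 0, 0, 0, 0, 0, 1]
    - [0, 0, 0, 0, 0, 0, 1]
    - [0, 0, 0, 0, 0, 0, 1]

```text
time_s: 15.22
position: [0.544, 0.1789, 0.0636]
tcp_rot: [[-0.999, -0.045, 0.0], [-0.045, 0.999, 0.0], [-0.0, 0.0, -1.0]]
force: [0.4, 0.2, -1.9]
opening: 0.336
grasp_force: 30.0
```

Request:
step_arm:
  steps:
    - [0, 0, 0.003, 0, 0, 0, 1]
    - [0, 0, 0.006, 0, 0, 0, 1]
    - [0, 0, 0.009, 0, 0, 0, 1]
    - [0, 0, 0.012, 0, 0, 0, 1]
    - [0, 0, 0.014, 0, 0, 0, 1]
    - [0, 0, 0.015, 0, 0, 0, 1]
    - [0, 0, 0.015, 0, 0, 0, 1]
    - [0, 0, 0.015, 0, 0, 0, 1]

```text
time_s: 15.88
position: [0.5438, 0.1789, 0.0588]
tcp_rot: [[-0.999, -0.045, -0.0], [-0.045, 0.999, -0.0], [0.0, 0.0, -1.0]]
force: [-0.4, 0.4, -1.6]
opening: 0.334
grasp_force: 30.0
```

Request:
step_arm:
  steps:
    - [0, 0, 0.001, 0, 0, 0, 1]
    - [0, 0, 0.002, 0, 0, 0, 1]
    - [0, 0, 0.003, 0, 0, 0, 1]
    - [0, 0, 0.003, 0, 0, 0, 1]
    - [0, 0, 0.003, 0, 0, 0, 1]
    - [0, 0, 0.003, 0, 0, 0, 1]

```text
time_s: 16.38
position: [0.5438, 0.1789, 0.058]
tcp_rot: [[-0.999, -0.045, 0.0], [-0.045, 0.999, 0.0], [-0.0, 0.0, -1.0]]
force: [-0.3, -0.0, -1.8]
opening: 0.337
grasp_force: 30.0
```

Request:
step_arm:
  steps:
    - [0, 0, 0.001, 0, 0, 0, 1]
    - [0, 0, 0.002, 0, 0, 0, 1]
    - [0, 0, 0.003, 0, 0, 0, 1]
    - [0, 0, 0.003, 0, 0, 0, 1]
    - [0, 0, 0.003, 0, 0, 0, 1]
    - [0, 0, 0.003, 0, 0, 0, 1]

```text
time_s: 16.88
position: [0.5439, 0.1791, 0.0574]
tcp_rot: [[-0.999, -0.045, 0.0], [-0.045, 0.999, 0.0], [-0.0, 0.0, -1.0]]
force: [-1.3, 1.5, 2.0]
opening: 0.334
grasp_force: 30.0
```

```bash
python3 - <<'E'
from rig import read_state
s=read_state();print(s["position"],s["force"],s["moment"])
E
```

```text
[0.5439267  0.17908294 0.05736534] [-1.25395087  1.48553008  1.97985235] [ 0.3204733   0.09569577 -0.0121001 ]
```

Request:
step_arm:
  steps:
    - [0, 0.001, 0, 0, 0, 0, 1]
    - [0, 0.0015, 0.001, 0, 0, 0, 1]
    - [0, 0.0015, 0.001, 0, 0, 0, 1]
    - [0, 0.0015, 0.001, 0, 0, 0, 1]
    - [0, 0.0015, 0.001, 0, 0, 0, 1]

```text
time_s: 17.3
position: [0.544, 0.1793, 0.0571]
tcp_rot: [[-0.999, -0.045, 0.001], [-0.045, 0.999, -0.0], [-0.001, -0.0, -1.0]]
force: [-0.6, 1.2, 5.3]
opening: 0.336
grasp_force: 30.0
```

```bash
python3 - <<'E'
from rig import read_state
s=read_state();print(s["position"],s["force"],s["moment"])
E
```

```text
[0.54396159 0.17929975 0.05712918] [-0.58429481  1.23672381  5.28671368] [0.155775   0.13145316 0.00637131]
```

Request:
step_arm:
  steps:
    - [0, 0.0005, 0.0005, 0, 0, 0, 1]
    - [0, 0.001, 0.001, 0, 0, 0, 1]
    - [0, 0.001, 0.001, 0, 0, 0, 1]
    - [0, 0.001, 0.001, 0, 0, 0, 1]
    - [0, 0.001, 0.001, 0, 0, 0, 1]

```text
time_s: 17.72
position: [0.544, 0.1793, 0.0571]
tcp_rot: [[-0.999, -0.045, 0.001], [-0.045, 0.999, -0.0], [-0.001, -0.0, -1.0]]
force: [-1.5, -0.7, 7.4]
opening: 0.338
grasp_force: 30.0
```

```bash
python3 - <<'E'
from rig import read_state
s=read_state();print(s["position"],s["force"],s["moment"])
E
```

```text
[0.54395767 0.17933544 0.0571195 ] [-1.48923136 -0.68156631  7.43857813] [-0.00842803  0.27128587  0.04973239]
```

Request:
step_arm:
  steps:
    - [0, 0, 0.0005, 0, 0, 0, 1]
    - [0, 0, 0.0007, 0, 0, 0, 1]
    - [0, 0, 0.0007, 0, 0, 0, 1]
    - [0, 0, 0.0007, 0, 0, 0, 1]

```text
time_s: 18.05
position: [0.5439, 0.1793, 0.0571]
tcp_rot: [[-0.999, -0.045, 0.001], [-0.045, 0.999, -0.0], [-0.001, -0.0, -1.0]]
force: [-2.8, -0.9, 8.1]
opening: 0.337
grasp_force: 30.0
```

```bash
cat >avg.py <<'E'
from rig import *
import numpy as np
A=[]
for i in range(12):
    capture("top");s=read_state();A.append(np.r_[s["force"],s["moment"],s["position"],np.array(s["tcp_rot"])[2,:2],s["time_s"]])
A=np.array(A);print(A.mean(0).round(4).tolist());print(A.std(0).round(4).tolist())
E
python3 avg.py
```

```text
[-1.5538, -0.4192, 8.6801, -0.0359, 0.2976, 0.0154, 0.544, 0.1793, 0.0571, -0.0006, -0.0004, 18.375]
[0.334, 0.4822, 0.4078, 0.0363, 0.04, 0.0273, 0.0, 0.0, 0.0, 0.0, 0.0, 0.1726]
```

Request:
step_arm:
  steps:
    - [0.0005, -0.0003, 0.0003, 0, 0, 0, 1]
    - [0.0007, -0.0003, 0.0004, 0, 0, 0, 1]
    - [0.0007, -0.0003, 0.0004, 0, 0, 0, 1]
    - [0.0007, -0.0003, 0.0004, 0, 0, 0, 1]

```text
time_s: 18.98
position: [0.5439, 0.1793, 0.0571]
tcp_rot: [[-0.999, -0.045, 0.001], [-0.045, 0.999, -0.0], [-0.001, -0.0, -1.0]]
force: [-2.6, -0.1, 8.6]
opening: 0.335
grasp_force: 30.0
```

```bash
python3 avg.py
```

```text
[-1.755, 0.0375, 9.2062, 0.0058, 0.2578, 0.0133, 0.544, 0.1793, 0.0571, -0.0011, -0.0003, 19.3083]
[0.3835, 0.6083, 0.5306, 0.0367, 0.0206, 0.0228, 0.0, 0.0, 0.0, 0.0, 0.0, 0.1726]
```

Request:
step_arm:
  steps:
    - [0, 0, 0, 0, 0.001, 0, 1]
    - [0, 0, 0, 0, 0.002, 0, 1]
    - [0, 0, 0, 0, 0.002, 0, 1]
    - [0, 0, 0, 0, 0.002, 0, 1]

```text
time_s: 19.92
position: [0.544, 0.1793, 0.0571]
tcp_rot: [[-0.999, -0.045, -0.0], [-0.045, 0.999, -0.0], [0.0, -0.0, -1.0]]
force: [-1.5, -0.7, 10.1]
opening: 0.336
grasp_force: 30.0
```

```bash
python3 avg.py
```

```text
[-1.5844, -0.0067, 9.1395, -0.0011, 0.2521, 0.0083, 0.544, 0.1793, 0.0571, 0.0004, -0.0003, 20.2417]
[0.4739, 0.4864, 0.4766, 0.0276, 0.029, 0.0261, 0.0, 0.0, 0.0, 0.0, 0.0, 0.1726]
```

The tool tilt changed and the moment did not, so the barrel pivots freely in the pads and both supports share the load. I'll check the scene before handing in.

```bash
python3 - <<'E'
from rig import *
import cv2
c=capture("scene")["image"][150:430,250:570,::-1];cv2.imwrite("pics/s2.png",cv2.resize(c,None,fx=2,fy=2))
E
```

```text
(no output)
```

View pics/s2.png

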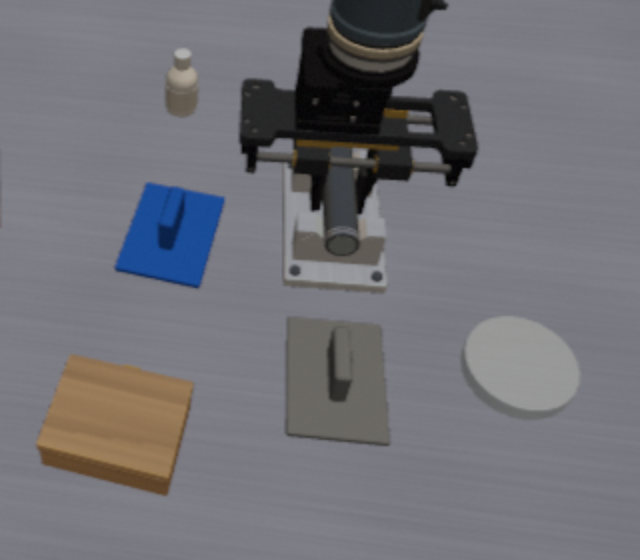

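The picture shows the barrel seated in the V at (342,240). The cover lies flat with its handle up at (337,380), clear of the rest, and the bottle, slide box and dish have not moved.

```bash
python3 -c "
from rig import *
s=read_state();print(s['force'],s['grasp_force']);print(hand_in())"
```

```text
[-0.76947966 -0.08991135  8.33489019] 30.024508461356163
the job is handed in; nothing more can be done
None
```

I handed the job in with the barrel still gripped and pressed onto the V-rest at about 9–10 N, and the dust cover flat on the bench, handle up and clear of the rest; the bottle, slide box and dish were not touched.

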